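Seat the tub's lid and take a dip-gauge reading

TASK

Press the raised lid of the medium tub down until it is fully home. Then take the dip gauge from its wooden rest, push its rod into the tub's slanted guide tube until the collar stops on the tube's mouth, and draw it right out again. Finish while still holding the gauge in the gripper, still and level, with its tip over the middle of the round drip plate and about 15 cm above the table, the lid still home, and the other things on the table left where they are.

Things in the scene. Friction and masses are not known exactly. Their poses are not given: they have to be found in the camera images.
- lid (a joint): How far the tub's lid has been pressed down, m: 0 = standing 10 mm proud, 0.010 = fully home on the tub's shoulder. It starts between 0 and 0.004, moves straight down against a steady friction of about 7 N and stays where it is left.
- lid_top (a point): Centre of the flat top of the tub's lid: round, white, 94 mm across, 16 mm thick, in the middle of the tub's top; 151 mm above the table at joint 0, 141 mm when home. The tub is a fixed white plastic box, 120 mm (along the guide tube's heading) x 130 x 125 mm high. A second tub at the back of the table has no guide tube and is not part of the job.
- guide: Steel guide tube slanting up out of the tub's side that faces away from the robot. Origin: centre of its flared mouth, 125 mm above the table, 102 mm horizontally from the lid's centre. z axis: out of the mouth along the tube, 40 degrees above level; the rod goes in along -z. Bore 15 mm, flaring over the last 16 mm to about 29 mm; mouth 35 mm across outside; bore 115 mm deep.
- gauge_grip (a point): Centre of the dip gauge's handle: a black bar 90 mm long, 16 mm wide (along its y) and 20 mm high (z). Its x axis runs from tip to handle. At the start it lies level, handle away from the robot, centre 45 mm above the table. The handle's middle is free below and beside (the rest's base is 29 mm under it). About 120 g, balancing near the collar.
- gauge_collar (a point): Centre of the gauge's collar face that looks to the tip, on the rod's axis: a steel disc 40 mm across, 6 mm thick, 51 mm from the handle's centre. It meets the guide tube's mouth when the rod is fully in. Same axes as gauge_grip.
- gauge_tip (a point): Tip of the gauge's rod, on its axis: a round steel rod 8 mm thick, tapered over the last 4 mm, reaching 90 mm beyond the collar face (141 mm from the handle's centre). Same axes as gauge_grip.
- rest: Fixed wooden rest of the gauge: base 190 x 60 x 6 mm and two notched posts up to 52 mm high, one under the rod 60 mm from the collar, one under the handle 34 mm beyond its centre. Origin on the table right below the gauge's collar face at the start; x axis along the gauge, towards the handle. Lift the gauge straight up out of it.
- plate: Round white ceramic drip plate, 140 mm across, 12 mm high, fixed. Origin: its centre, on the table. It and the rest stand on opposite sides of the tub, either way round.
- jar: Bystander: open glass jar, 68 mm across, 110 mm high; origin at its foot.
- brayer: Bystander: ink roller lying down, roller 36 mm thick and 90 mm long with a wooden handle; origin under the roller.
- stirrer: Bystander: plain steel stirring rod, 8 mm thick, about 185 mm long, no collar or handle, lying on the table.
- bottle: Bystander: white paint bottle, 48 mm across, 140 mm high; origin at its foot.
- pot: Bystander: low clear pot with a white lid, 72 mm across, 60 mm high; origin at its foot.
- gelplate: Bystander: clear printing slab 100 x 130 x 16 mm; origin under its centre.
- block: Bystander: wooden block 70 x 90 x 22 mm; origin under its centre.
There are look-alikes about, which are no part of the job. What is shaped like the part that bears lid but red or turquoise is not meant.

How it is judged:
On the way, in this order (a step that is already met when the one before it is completed fails the run):
1. the tub's lid is pressed fully home (value of joint lid above 0.0085 m), for 0.2 s.
2. the gauge's rod is in the guide tube up to its collar (distance between gauge_collar and guide below 0.007 m and z of gauge_collar in the frame of guide below 0.003 m and z of gauge_tip in the frame of guide below -0.085 m and angle between the x axis of gauge_grip and the z axis of guide, either way round below 0.1 rad), for 0.2 s.
3. the gauge is drawn right out of the tube (z of gauge_tip in the frame of guide above 0.005 m), for 0.1 s.
At the end, for the whole second after the job is handed in: The lid is home (pressed at least 8.5 of 10 mm); the gauge is gripped by the fingers, touches neither the rest nor the tub, is still, lies within 8 degrees of level, and its tip is within 50 mm of the drip plate's centre seen from above and 90 to 220 mm above the table (value of joint lid above 0.0085 m and angle between gauge_grip's own x axis and vertical between 1.4308 and 1.7108 rad and horizontal distance between gauge_tip and plate below 0.05 m and height (world z) of gauge_tip between 0.09 and 0.22 m and height (world z) of gauge_grip above 0.09 m and contact force between the fingers and gauge above 2 N and contact force between gauge and rest below 0.1 N and contact force between gauge and tub below 0.1 N and linear speed of gauge below 0.03 m/s); the arm keeps its last pose, push and grip.
It fails at once if a bystander is pushed more than 30 mm or knocked over (distance of any of jar, brayer, stirrer, bottle, pot, gelplate, block from where it was at the start of the episode above 0.03 m or angle between any of jar, brayer, bottle, pot, gelplate, block's own z axis and vertical above 0.5 rad).
It also fails if it takes over 64 s, if anything falls off the work surface, if the arm or the gripper's body presses on something with over 40 N, if the wrist force passes 120 N, or if a joint passes its speed limit or range.

ROBOT

A 6-joint arm with a two-finger parallel gripper is mounted at the origin on the work surface. World frame = base frame: x ahead of the robot, y to its left, z up, the work surface at z = 0. Lengths are in m, angles in rad, forces in N, time in s.
With the tool pointing down it reaches from about 0.25 to 0.725 m from the base axis. Payload 4 kg.
Tool frame: the origin (TCP) lies midway between the tips of the shut fingers; the grasp point (between the pads) lies 19 mm behind it; z points along the fingers, y is the line along which they close (so a half turn about z gives the same grasp; the last joint's range is limited). The gripper opens to 85 mm and grips with 20 to 120 N. Pads are 22 mm wide; open, the fingers measure 114 mm over their backs; the gripper's body (76 mm by 85 mm) begins 54 mm behind the grasp point. The pads swing forward as they close: fully open they stand 13 mm farther back than shut.
Start: joints at [1.167, 0.241, 0.005, 1.335, 0, 1.571], TCP at [0.196, 0.46, 0.231] pointing down, gripper open.
Joint ranges: [-2.72, 2.72], [-1.05, 1.87], [-1.09, 1.28], [-1.99, 2.15], [-1.42, 1.44], [-3.14, 3.14]. Speed limits (rad/s): [2.79, 2.79, 3.14, 3.14, 3.14, 3.14].

INTERFACE

Orientations are given as a unit quaternion [x, y, z, w].
In Python, from workcell import monitor, vision, job gives the robot as it stands.
- The arm moves only by the tool move_arm, never from a script. Its argument "moves" is a list that holds one entry, the list of rows, each a list of 5 numbers: the shift along the world's x, y, z in m, then the turn about the world's z in degrees, then the opening in per cent of the stroke, from 0 (shut) to 100 (fully open). In form: [[[x, y, z, turn, gripper], ...]]. A call has 1 to 5 rows; each row is the pose to reach, as a shift and turn from the pose commanded when the call began; what a row does not reach only later rows make up. A row lasts 1/8 s, in which the tool goes at most 62.5 mm and 10.7 degrees, less where a joint would pass 70% of its speed; a pose out of reach is approached as far as the arm can. A call with a gripper value outside its range is refused whole. The fingers move at their own pace and stop on an object; the grip force is fixed at half the most. Time passes only in rows, so rows that repeat a pose let the fingers close. It gives the time, the measured TCP pose, the force, the opening and the grip force at its end, in the units of the state.
- monitor.get_obs(): the state, without advancing time (a new reading comes with each control period).
- vision.camera(name): name is "side" or "top"; returns a dict with "color" (420x560x3 uint8, red, green, blue), "camera_matrix" (3x3 intrinsics, pixels), "eye" and "attitude" of the camera in the world. Camera axes: x right, y up, looking along -z (the intrinsics and any distortion apply to the point x, -y, -z); pixel columns grow to the right and rows downward; lengths in m; the calibration is good to about 2 mm. A picture is of the moment at which its call begins. There is no depth.
- job.job_done(): hands the job in; it is judged then, once.
The state is a dict: "clock": time; "joint_pos": joint angles; "joint_vel": joint speeds; "tau": joint torques, N m; "eef_pos": TCP position; "tool_rot": TCP orientation; "ft_force": force on the tool from outside, world axes, zero at the start; "ft_torque": the same for the moment, N m; "grip_width": finger opening in m; "grasp_force": force on a finger pad.
Only numpy, scipy, OpenCV 4.12 (cv2) and the standard library are available. Lean on these libraries where they do the work, as an engineer would, in place of code of your own. Each camera call takes 0.05 s, during which the arm holds its last target. There are 200 camera calls.

## Working session

There is one attempt and no reset: what is moved stays moved. The work goes in short steps, Python scripts to look and compute and a tool call to move; the robot and the scene stay as the last step left them, time stands still between calls to the robot, and variables do not carry over. Pictures are saved under pics/ and viewed, at most 10 in all, crops included, and the job is handed in when it is done.

Besides the shell and the picture viewer there is one more tool, called after "Call:" by a JSON object that holds its "fn" and its "kwargs", one argument or row to a line. move_arm: Moves the arm, as the interface text tells. Its arguments: {"type":"object","properties":{"moves":{"type":"array","items":{"type":"array","items":{"type":"array","items":{"type":"number"}}}}},"required":["moves"]}

```bash
ls; mkdir -p pics; cat > h.py <<'E'
import numpy as np, cv2
from workcell import monitor, vision, job
from scipy.spatial.transform import Rotation as R
def cam(n):
    c=vision.camera(n); return c
def rot(c):
    a=np.array(c["attitude"],float)
    return a if a.shape==(3,3) else R.from_quat(a).as_matrix()
def ray(c,u,v):
    K=np.array(c["camera_matrix"]); d=np.linalg.inv(K)@[u,v,1]
    return np.array(c["eye"]),rot(c)@[d[0],-d[1],-d[2]]
def onz(c,u,v,z):
    e,d=ray(c,u,v); return e+d*(z-e[2])/d[2]
def proj(c,p):
    q=rot(c).T@(np.array(p)-c["eye"]); w=np.array(c["camera_matrix"])@[q[0],-q[1],-q[2]]; return w[:2]/w[2]
def tri(c1,p1,c2,p2):
    e1,d1=ray(c1,*p1); e2,d2=ray(c2,*p2)
    s=np.linalg.lstsq(np.c_[d1,-d2],e2-e1,rcond=None)[0]
    a,b=e1+d1*s[0],e2+d2*s[1]; return (a+b)/2,np.linalg.norm(a-b)
def save(c,f,box=None,k=1):
    im=c["color"][:,:,::-1]
    if box: im=im[box[1]:box[3],box[0]:box[2]]
    cv2.imwrite("pics/"+f,cv2.resize(im,None,fx=k,fy=k,interpolation=cv2.INTER_CUBIC))
E
python3 - <<'E'
from h import *
t=cam("top");s=cam("side")
for c in(t,s): print({k:v for k,v in c.items() if k!="color"})
save(t,"t0.png");save(s,"s0.png");print(monitor.get_obs())
np.save("t0.npy",t,allow_pickle=True);np.save("s0.npy",s,allow_pickle=True)
E
```

```text
pics
{'camera_matrix': array([[450.33299598,   0.        , 283.85101855],
       [  0.        , 450.33299598, 213.23651261],
       [  0.        ,   0.        ,   1.        ]]), 'eye': array([0.38849913, 0.01656978, 1.2929074 ]), 'attitude': array([-0.02009015,  0.0244068 ,  0.71684573, -0.69651481])}
{'camera_matrix': array([[509.9203762 ,   0.        , 283.48571178],
       [  0.        , 509.9203762 , 212.13027187],
       [  0.        ,   0.        ,   1.        ]]), 'eye': array([ 0.36047466, -0.89096932,  1.20227645]), 'attitude': array([ 0.34134365, -0.02046638, -0.07518473,  0.93670321])}
{'clock': 0.1, 'joint_pos': array([1.16700676e+00, 2.41355964e-01, 3.84644294e-03, 1.33521153e+00,
       4.05138049e-05, 1.57081132e+00]), 'joint_vel': array([ 2.46494851e-04, -7.43310632e-04,  2.50928510e-03,  5.39253384e-04,
       -1.88306029e-03,  3.52347580e-05]), 'tau': array([-1.75565210e-04, -3.73137045e+01,  2.53009719e+01,  1.08551251e-02,
       -4.44045133e-05, -1.90670852e-05]), 'eef_pos': array([0.19621508, 0.45926382, 0.23048806]), 'tool_rot': array([ 2.00533255e-01,  9.79686423e-01, -9.38752211e-04, -2.12816540e-04]), 'ft_force': array([-0.14266046, -0.49080063, -0.18864741]), 'ft_torque': array([0.00200706, 0.07104586, 0.01339246]), 'grasp_force': 0.0, 'grip_width': 0.08493409058129128}
```

View pics/t0.png

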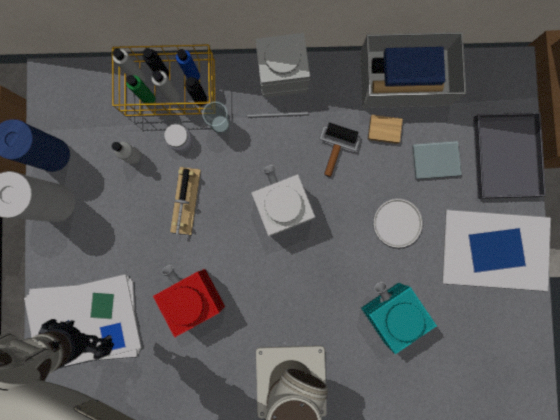

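View pics/s0.png

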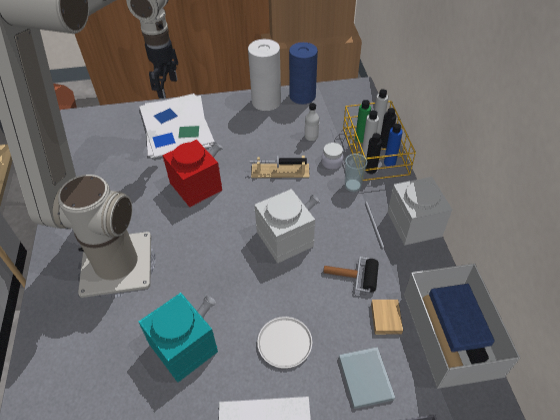

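The top view shows the candidates. The white tub with a tube is at (285,205), its tube mouth at about (269,168). Red (188,303) and turquoise (400,318) tubs are look-alikes, and the white tub at the back (285,65) has no tube. The gauge is at (184,195) on its rest, as opposed to the stirrer at (278,115) and brayer (340,145). The plate is at (398,223). I choose the white tub with the tube and will check it in a close crop.

```bash
python3 - <<'E'
from h import *
t=np.load("t0.npy",allow_pickle=True).item();s=np.load("s0.npy",allow_pickle=True).item()
save(t,"t1.png",(160,150,330,250),4.5);save(s,"s1.png",(240,140,340,265),4.5)
E
```

```text
(no output)
```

View pics/t1.png

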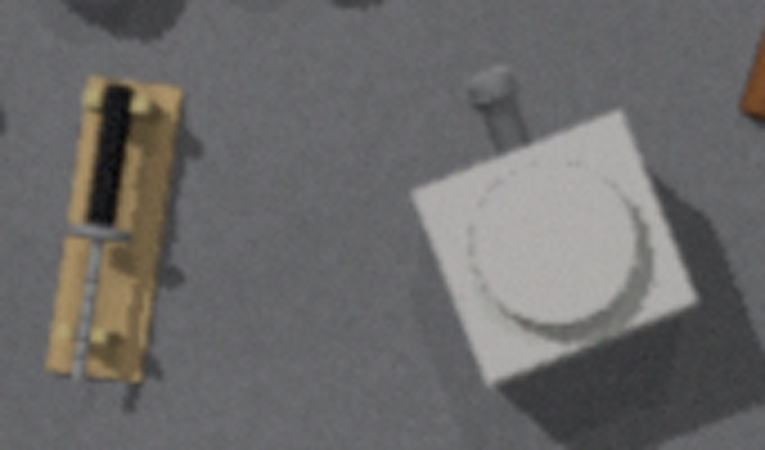

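View pics/s1.png

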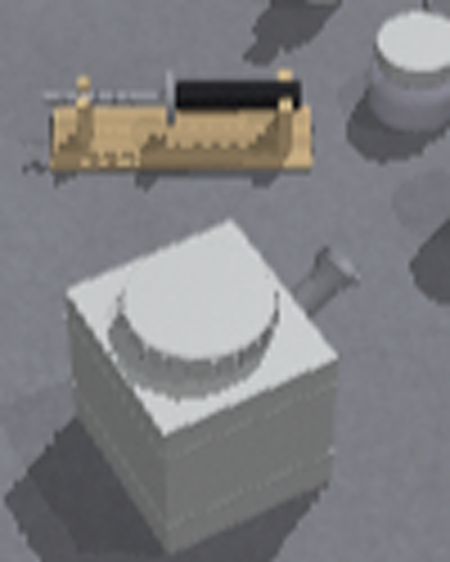

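The crops confirm the choice: a white lid on the white tub, with a steel tube leaving its far side (top-crop mouth about (492,85), lid centre (553,243)). The gauge has a black handle from (118,86) to (100,225), a collar at (101,231) and its tip at (78,378).

```bash
python3 - <<'E'
from h import *
t=np.load("t0.npy",allow_pickle=True).item();s=np.load("s0.npy",allow_pickle=True).item()
T=lambda u,v:(160+(u+.5)/4.5-.5,150+(v+.5)/4.5-.5)
S=lambda u,v:(240+(u+.5)/4.5-.5,140+(v+.5)/4.5-.5)
print("lid tri",tri(t,T(553,244),s,S(200,298)))
C=np.array([onz(t,*T(*p),.125)[:2] for p in[(413,192),(624,110),(698,300),(492,385)]])
print("corners",C,C.mean(0)); 
f=(C[0]+C[1])/2-(C[2]+C[3])/2;r=(C[0]+C[3])/2-(C[1]+C[2])/2
print("head",np.degrees(np.arctan2(f[1],f[0])),np.linalg.norm(f),np.degrees(np.arctan2(-r[0],r[1])),np.linalg.norm(r))
print("mouth tri",tri(t,T(492,85),s,S(343,266)),onz(t,*T(492,85),.125))
print("lidtop",[onz(t,*T(553,244),z) for z in(.151,.141)])
h1=onz(t,*T(117,88),.055);h2=onz(t,*T(100,225),.055);tp=onz(t,*T(78,378),.045)
print("gauge",h1,h2,(h1+h2)/2,tp,onz(t,*T(101,231),.045)); d=(h1-tp)[:2];print(np.degrees(np.arctan2(d[1],d[0])),np.linalg.norm(d))
d=(h1-h2)[:2];print(np.degrees(np.arctan2(d[1],d[0])),np.linalg.norm(d))
a=onz(s,*S(176,97),.045);b=onz(s,*S(301,94),.045);c=onz(s,*S(44,97),.045);print("side",a,b,(a+b)/2,c)
# plate
im=t["color"][180:270,355:440].astype(int);m=(im.min(2)>130).astype(np.uint8);cn=max(cv2.findContours(m,0,2)[0],key=cv2.contourArea)
e=cv2.fitEllipse(cv2.convexHull(cn));print("plate",e,onz(t,355+e[0][0],180+e[0][1],.012))
for n,p in dict(red=(188,303),jar=(215,113),pot=(177,138),brayer=(341,137),brh=(332,162),bottle=(122,150)).items():print(n,onz(t,*p,.06))
print(R.from_quat(monitor.get_obs()["tool_rot"]).as_matrix())
E
```

```text
lid tri (array([0.48731704, 0.01116047, 0.14264742]), np.float64(0.004388285940314389))
corners [[ 0.51910176  0.09132884]
 [ 0.56347178 -0.03228459]
 [ 0.45178432 -0.07158488]
 [ 0.40620472  0.04861391]] [0.48514065 0.00901832]
head 20.061506257709368 0.11954569138331254 20.250525027839252 0.12993780291127488
mouth tri (array([0.58359933, 0.0440263 , 0.11721139]), np.float64(0.004075361229979721)) [0.58025824 0.04393996 0.125     ]
lidtop [array([0.48441571, 0.01129632, 0.151     ]), array([0.48525568, 0.01125014, 0.141     ])]
gauge [0.5963678  0.27619657 0.055     ] [0.51205664 0.28788056 0.055     ] [0.55421222 0.28203857 0.055     ] [0.41905218 0.30495619 0.045     ] [0.50931861 0.28951046 0.045     ]
-9.212831591155384 0.17963280175107033
-7.8898980841889195 0.08511690183041316
side [0.5140363  0.28539945 0.045     ] [0.60309557 0.2733408  0.045     ] [0.55856593 0.27937012 0.045     ] [0.42039079 0.30135537 0.045     ]
plate ((42.51980209350586, 42.55464172363281), (47.979129791259766, 48.56708526611328), 148.6623077392578) [ 0.43323992 -0.31548861  0.012     ]
red [0.2302021  0.27424677 0.06      ]
jar [0.75066185 0.19117415 0.06      ]
pot [0.68320447 0.29763262 0.06      ]
brayer [ 0.67341617 -0.15672624  0.06      ]
brh [ 0.60414958 -0.12925247  0.06      ]
bottle [0.65384051 0.44979812 0.06      ]
[[-9.19572737e-01  3.92919015e-01 -7.93489023e-04]
 [ 3.92919814e-01  9.19571065e-01 -1.75401200e-03]
 [ 4.04848774e-05 -1.92471918e-03 -9.99998147e-01]]
```

Call:
{"fn": "move_arm", "kwargs": {
  "moves": [
    [[0.145,-0.225,0,7,0],[0.145,-0.225,0,7,0],[0.145,-0.225,0,7,0],[0.145,-0.225,0,7,0],[0.145,-0.225,0,7,0]]
  ]
}}

```text
clock: 0.72
eef_pos: [0.3424, 0.2318, 0.2311]
tool_rot: [0.143, 0.99, -0.0, -0.0]
ft_force: [-0.3, -0.3, 0.3]
grip_width: 0.0002
grasp_force: 0.0
```

Call:
{"fn": "move_arm", "kwargs": {
  "moves": [
    [[0.145,-0.225,0,7,0],[0.145,-0.225,0,7,0],[0.145,-0.225,0,7,0],[0.145,-0.225,-0.06,7,0],[0.145,-0.225,-0.06,7,0]]
  ]
}}

```text
clock: 1.35
eef_pos: [0.4866, 0.0075, 0.1694]
tool_rot: [0.081, 0.997, -0.0, -0.001]
ft_force: [0.7, 0.5, 0.6]
grip_width: 0.0001
grasp_force: 0.0
```

Call:
{"fn": "move_arm", "kwargs": {
  "moves": [
    [[0,0.002,-0.016,0,0],[0,0.002,-0.02,0,0],[0,0.002,-0.024,0,0],[0,0.002,-0.027,0,0],[0,0.002,-0.029,0,0]]
  ]
}}

```text
clock: 1.98
eef_pos: [0.4861, 0.0119, 0.1438]
tool_rot: [0.079, 0.997, -0.001, 0.0]
ft_force: [-3.8, -1.0, 6.9]
grip_width: -0.0003
grasp_force: 3.3
```

Call:
{"fn": "move_arm", "kwargs": {
  "moves": [
    [[0,0,-0.002,0,0],[0,0,-0.002,0,0],[0,0,-0.003,0,0],[0,0,-0.003,0,0],[0,0,-0.003,0,0]]
  ]
}}

```text
clock: 2.6
eef_pos: [0.4863, 0.0119, 0.141]
tool_rot: [0.079, 0.997, -0.0, 0.001]
ft_force: [-4.1, -1.5, 8.1]
grip_width: 0.0001
grasp_force: 4.2
```

Call:
{"fn": "move_arm", "kwargs": {
  "moves": [
    [[0,0,-0.002,0,0],[0,0,-0.002,0,0],[0,0,-0.003,0,0],[0,0,-0.003,0,0],[0,0,-0.003,0,0]]
  ]
}}

```text
clock: 3.22
eef_pos: [0.4864, 0.012, 0.1408]
tool_rot: [0.079, 0.997, -0.0, 0.002]
ft_force: [-10.6, -1.9, 25.7]
grip_width: 0.0
grasp_force: 12.8
```

Call:
{"fn": "move_arm", "kwargs": {
  "moves": [
    [[0,0,0.06,0,0],[0,0,0.09,0,20],[0.01,0.04,0.09,0,60],[0.03,0.1,0.09,0,60],[0.045,0.16,0.09,0,60]]
  ]
}}

```text
clock: 3.85
eef_pos: [0.5324, 0.1737, 0.2274]
tool_rot: [0.08, 0.997, 0.001, 0.001]
ft_force: [0.5, -0.7, 0.1]
grip_width: 0.0513
grasp_force: 0.0
```

Call:
{"fn": "move_arm", "kwargs": {
  "moves": [
    [[0.013,0.055,0,0,60],[0.026,0.109,0,0,60],[0.026,0.109,-0.06,0,60],[0.026,0.109,-0.09,0,60],[0.026,0.109,-0.1,0,60]]
  ]
}}

```text
clock: 4.47
eef_pos: [0.5559, 0.2809, 0.1241]
tool_rot: [0.079, 0.997, -0.001, -0.002]
ft_force: [-0.9, -0.2, 0.9]
grip_width: 0.0512
grasp_force: 0.0
```

```bash
python3 - <<'E'
from h import *
o=monitor.get_obs();print(o["eef_pos"],o["ft_force"],o["joint_pos"])
t=cam("top");s=cam("side")
a=t["color"][140:250,130:270,::-1];b=s["color"][100:210,220:360,::-1]
cv2.imwrite("pics/g1.png",cv2.resize(np.hstack([a,b]),None,fx=2.8,fy=2.8,interpolation=cv2.INTER_CUBIC))
E
```

```text
[0.55589696 0.28088806 0.12407165] [-0.89935907 -0.20532461  0.88574858] [4.67801830e-01 5.46268960e-01 1.78543436e-01 1.20689479e+00
 1.37939262e-04 6.25910679e-01]
```

View pics/g1.png

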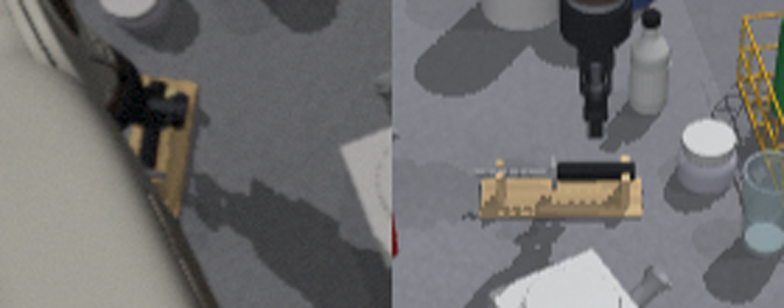

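The side view (right half) shows the fingers at about (595,125), straight above the handle's middle (595,170). The top view is mostly hidden by the arm, but the pads straddle the handle. Going down to grasp.

Call:
{"fn": "move_arm", "kwargs": {
  "moves": [
    [[0.001,0,-0.04,0,60],[0.001,0,-0.075,0,60],[0.001,0,-0.09,0,60],[0.001,0,-0.097,0,60],[0.001,0,-0.097,0,60]]
  ]
}}

```text
clock: 5.2
eef_pos: [0.5593, 0.2811, 0.0305]
tool_rot: [0.08, 0.997, 0.001, 0.001]
ft_force: [-0.2, -0.2, -0.6]
grip_width: 0.0512
grasp_force: 0.0
```

Call:
{"fn": "move_arm", "kwargs": {
  "moves": [
    [[0,0,0,0,0],[0,0,0,0,0],[0,0,0,0,0],[0,0,0,0,0],[0,0,0,0,0]]
  ]
}}

```text
clock: 5.82
eef_pos: [0.5593, 0.2811, 0.0306]
tool_rot: [0.08, 0.997, 0.001, 0.001]
ft_force: [-0.6, -0.0, 5.3]
grip_width: 0.0149
grasp_force: 59.2
```

Call:
{"fn": "move_arm", "kwargs": {
  "moves": [
    [[0,0,0.03,0,0],[0,0,0.08,0,0],[0,0,0.14,0,0],[0,0,0.19,0,0],[0,0,0.2,0,0]]
  ]
}}

```text
clock: 6.45
eef_pos: [0.5601, 0.2816, 0.2337]
tool_rot: [0.08, 0.997, 0.002, 0.003]
ft_force: [0.5, -0.4, -1.7]
grip_width: 0.0151
grasp_force: 59.4
```

```bash
python3 - <<'E'
from h import *
o=monitor.get_obs();print(o["eef_pos"],o["ft_force"],o["ft_torque"],o["grip_width"])
s=cam("side");b=s["color"][20:190,200:400,::-1]
cv2.imwrite("pics/g2.png",cv2.resize(b,None,fx=3,fy=3,interpolation=cv2.INTER_CUBIC))
np.save("s2.npy",s,allow_pickle=True)
E
```

```text
[0.56012996 0.28157012 0.23365333] [ 0.46187303 -0.35490727 -1.69419205] [ 0.02109754 -0.11007202  0.00168359] 0.015092632583103309
```

View pics/g2.png

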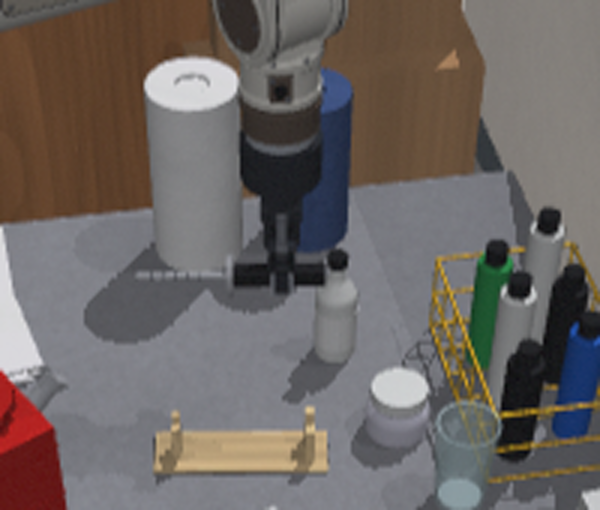

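The side view shows the gauge held level in the pads (handle at (282,272), tip at (137,274)) and the rest left empty. The wrist can't tilt through this interface, so I'll pivot the gauge in the pads by pressing the handle's end on the lid's near edge.

Call:
{"fn": "move_arm", "kwargs": {
  "moves": [
    [[-0.03,-0.06,0,6,0],[-0.06,-0.12,0,12,0],[-0.09,-0.18,0,18,0],[-0.12,-0.24,0,24,0],[-0.149,-0.299,0,29.3,0]]
  ]
}}

```text
clock: 7.12
eef_pos: [0.4164, -0.0005, 0.2269]
tool_rot: [-0.177, 0.984, 0.0, -0.002]
ft_force: [2.0, -0.2, -1.3]
grip_width: 0.0149
grasp_force: 59.3
```

Call:
{"fn": "move_arm", "kwargs": {
  "moves": [
    [[0,0,-0.03,0,0],[0,0,-0.06,0,0],[0,0,-0.08,0,0],[0,0,-0.088,0,0],[0,0,-0.092,0,0]]
  ]
}}

```text
clock: 7.75
eef_pos: [0.418, 0.0011, 0.1363]
tool_rot: [-0.175, 0.985, 0.0, -0.001]
ft_force: [-4.9, -0.7, 9.7]
grip_width: 0.0149
grasp_force: 60.9
```

Call:
{"fn": "move_arm", "kwargs": {
  "moves": [
    [[0,0,0.02,0,0],[-0.009,-0.019,0.02,0,0],[-0.009,-0.019,0.02,0,0],[-0.009,-0.019,0,0,0],[-0.009,-0.019,-0.005,0,0]]
  ]
}}

```text
clock: 8.38
eef_pos: [0.4106, -0.0181, 0.1332]
tool_rot: [-0.175, 0.985, -0.001, 0.001]
ft_force: [-6.8, -2.1, 15.6]
grip_width: 0.0152
grasp_force: 62.4
```

Call:
{"fn": "move_arm", "kwargs": {
  "moves": [
    [[0,0,-0.004,0,0],[0,0,-0.008,0,0],[0,0,-0.012,0,0],[0,0,-0.016,0,0],[0,0,-0.02,0,0]]
  ]
}}

```text
clock: 9.0
eef_pos: [0.4106, -0.0181, 0.1145]
tool_rot: [-0.175, 0.985, -0.001, 0.001]
ft_force: [-5.4, -1.9, 16.8]
grip_width: 0.0148
grasp_force: 73.2
```

```bash
python3 - <<'E'
from h import *
s=cam("side");b=s["color"][150:290,160:350,::-1]
cv2.imwrite("pics/g3.png",cv2.resize(b,None,fx=4,fy=4,interpolation=cv2.INTER_CUBIC))
np.save("s3.npy",s,allow_pickle=True)
E
```

```text
(no output)
```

View pics/g3.png

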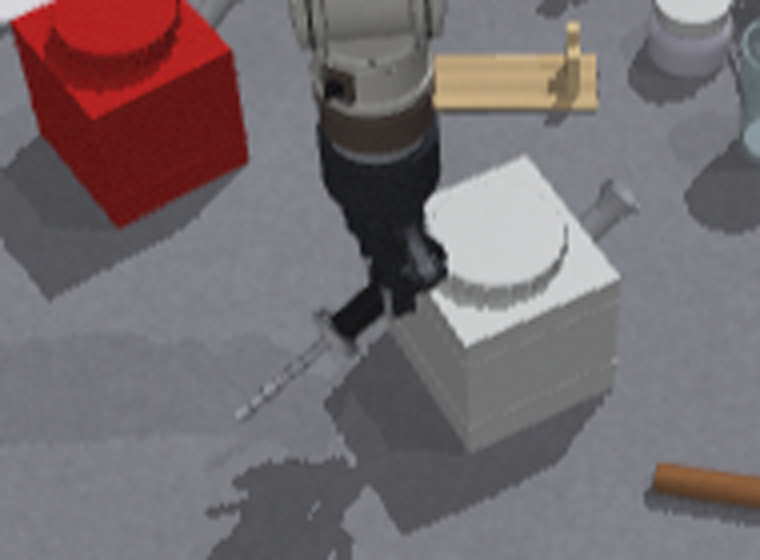

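The gauge is pivoted tip-down: tip at crop pixel (241,415), collar near (337,332). I'll work out its tilt in the known vertical plane.

```bash
cat >> h.py <<'E'
def plane(c,u,v,p0,yaw):
    # ray on vertical plane through p0 along heading yaw(deg); gives (along, z)
    e,d=ray(c,u,v); y=np.radians(yaw); n=np.array([-np.sin(y),np.cos(y),0]); h=np.array([np.cos(y),np.sin(y),0])
    q=e+d*((np.array(p0)-e)@n/(d@n)); return np.array([(q-p0)@h,q[2]-p0[2]])
E
python3 - <<'E'
from h import *
s=np.load("s3.npy",allow_pickle=True).item();o=monitor.get_obs();g=o["eef_pos"]+[0,0,.019];print(g)
S=lambda u,v:(160+(u+.5)/4-.5,150+(v+.5)/4-.5)
t=plane(s,*S(240,416),g,20.1);c=plane(s,*S(336,331),g,20.1)
print(t,c,np.degrees(np.arctan2(*(c-t)[::-1])),np.linalg.norm(c-t),np.linalg.norm(t))
E
```

```text
[ 0.41066857 -0.01806422  0.13316704]
[-0.11958152 -0.07412021] [-0.04249801 -0.02805431] 30.862970558108827 0.08979940624178466 0.1406895299320248
```

Call:
{"fn": "move_arm", "kwargs": {
  "moves": [
    [[0,0,-0.003,0,0],[0,0,-0.006,0,0],[0,0,-0.008,0,0],[0,0,-0.008,0,0],[0,0,-0.008,0,0]]
  ]
}}

```text
clock: 9.68
eef_pos: [0.4111, -0.0182, 0.1068]
tool_rot: [-0.175, 0.985, -0.001, 0.001]
ft_force: [-5.6, -2.5, 16.1]
grip_width: 0.0152
grasp_force: 79.7
```

```bash
cat > tilt.py <<'E'
from h import *
import sys
# rod pixels: bright thin pixels found along the expected gauge line; yaw arg, expected angle arg
yaw,ang=float(sys.argv[1]),np.radians(float(sys.argv[2]))
s=cam("side");o=monitor.get_obs();g=o["eef_pos"]+[0,0,.019]
print("tcp",o["eef_pos"],"f",o["ft_force"],"w",o["grip_width"])
y=np.radians(yaw);h=np.array([np.cos(y),np.sin(y),0])
P=lambda l,k=0:proj(s,g-h*(l*np.cos(ang)+k*np.sin(ang))+np.array([0,0,1])*(-l*np.sin(ang)+k*np.cos(ang)))
print("expected collar",P(.051,-.0025).round(1),"tip",P(.141,-.0025).round(1))
c=P(.096).round().astype(int);b=s["color"][c[1]-60:c[1]+60,c[0]-80:c[0]+80,::-1]
cv2.imwrite("pics/"+sys.argv[3],cv2.resize(b,None,fx=5,fy=5,interpolation=cv2.INTER_CUBIC));print("origin",c-[80,60])
np.save("s.npy",s,allow_pickle=True)
E
python3 tilt.py 20.1 40 g4.png
```

```text
tcp [ 0.41104812 -0.01824256  0.10682592] f [-7.25131563 -2.70492631 17.00571691] w 0.01520547784672336
expected collar [245.8 234.8] tip [225.1 257.1]
origin [155 186]
```

View pics/g4.png

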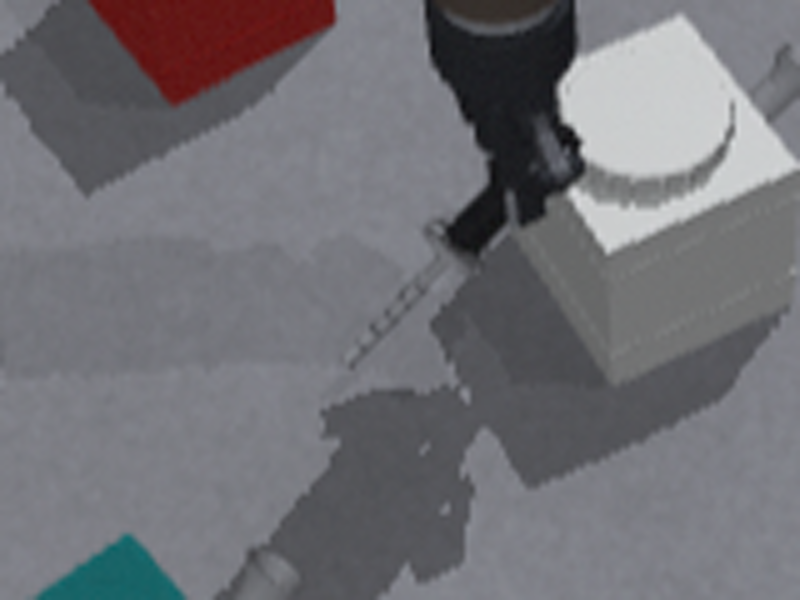

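Tip at (350,367) and collar at (450,247) in the crop, i.e. (225,259) and (245,235.4) in the full image, within 2 px of the 40° prediction.

```bash
python3 - <<'E'
from h import *
s=np.load("s.npy",allow_pickle=True).item();o=monitor.get_obs();g=o["eef_pos"]+[0,0,.019]
S=lambda u,v:(155+(u+.5)/5-.5,186+(v+.5)/5-.5)
for T,C in[((349,368),(450,246)),((351,366),(448,244)),((350,367),(453,248))]:
    t=plane(s,*S(*T),g,20.1);c=plane(s,*S(*C),g,20.1)
    print(t,c,np.degrees(np.arctan2(*(c-t)[::-1])),np.linalg.norm(c-t),np.linalg.norm(t))
E
```

```text
[-0.10939091 -0.10062499] [-0.0409158  -0.03243075] 44.882250652828446 0.09664002300849345 0.14863296775550713
[-0.10804695 -0.09962184] [-0.0419393  -0.02997265] 46.494355928292926 0.09602724452346931 0.1469648113842686
[-0.10871885 -0.10012335] [-0.03930693 -0.03527252] 43.054332607969805 0.0949928663738564 0.14779875886688115
```

Call:
{"fn": "move_arm", "kwargs": {
  "moves": [
    [[0,0,0.05,0,0],[0,0,0.1,0,0],[0,0,0.145,0,0],[0.04,0.015,0.145,0,0],[0.09,0.033,0.145,0,0]]
  ]
}}

```text
clock: 10.35
eef_pos: [0.5013, 0.0157, 0.251]
tool_rot: [-0.175, 0.985, -0.0, 0.002]
ft_force: [0.6, 0.0, -0.5]
grip_width: 0.0147
grasp_force: 76.8
```

Call:
{"fn": "move_arm", "kwargs": {
  "moves": [
    [[0.05,0.018,0,0,0],[0.1,0.037,0,0,0],[0.15,0.055,0,0,0],[0.197,0.072,0,0,0],[0.197,0.072,0,0,0]]
  ]
}}

```text
clock: 10.98
eef_pos: [0.6992, 0.0893, 0.2429]
tool_rot: [-0.176, 0.984, 0.0, -0.003]
ft_force: [-1.3, -0.1, -1.9]
grip_width: 0.015
grasp_force: 76.8
```

```bash
python3 - <<'E'
from h import *
o=monitor.get_obs();print(o["eef_pos"],o["tool_rot"],o["joint_pos"])
g=o["eef_pos"]+[0,0,.019]; s=cam("side");t=cam("top");h=np.array([.939,.3437,0])
np.save("s5.npy",s,allow_pickle=True);np.save("t5.npy",t,allow_pickle=True)
M=np.array([.582,.045,.125])
for n,c in(("s",s),("t",t)):
    print(n,"tip",proj(c,g-h*.104-[0,0,.0953]),"mouth",proj(c,M),"collar",proj(c,g-h*.037-[0,0,.036]))
a=s["color"][140:240,230:370,::-1];b=t["color"][110:210,210:350,::-1]
cv2.imwrite("pics/g5.png",cv2.resize(np.vstack([a,b]),None,fx=3,fy=3,interpolation=cv2.INTER_CUBIC))
E
```

```text
[0.69924171 0.08925139 0.24289359] [-1.76038339e-01  9.84378530e-01  4.25756253e-04 -3.03838938e-03] [ 1.26719026e-01  6.97881502e-01  7.51889877e-01  1.63091659e+00
  5.45252573e-04 -2.27205285e-01]
s tip [321.43942637 183.75026099] mouth [314.59887382 196.84952663] collar [343.31865395 159.964271  ]
t tip [264.47146009 157.56224827] mouth [268.52124073 167.85091965] collar [253.26785656 127.30354607]
```

View pics/g5.png

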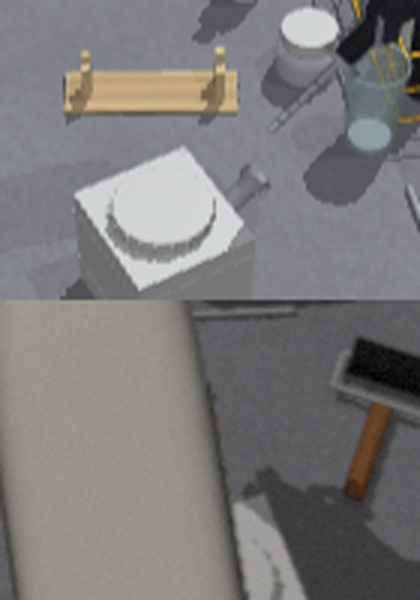

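The upper half (side) shows the tip at (273,130) and mouth at (256,178), i.e. (321,183) and (315.3,199.3) in the full image. The tip is where I predicted it; the mouth reads about 2 px low, so I'll check that. The lower half (top view) is blocked by the arm.

```bash
python3 - <<'E'
from h import *
s=np.load("s5.npy",allow_pickle=True).item();t=np.load("t0.npy",allow_pickle=True).item()
im=s["color"];g=cv2.cvtColor(im,cv2.COLOR_RGB2GRAY)[185:245,255:315]
S=lambda u,v:(230+(u+.5)/3-.5,140+(v+.5)/3-.5)
print("lid side",onz(s,*S(162,204),.141),"exp px",proj(s,[.486,.011,.141]))
print("tub corners", [onz(s,*S(*p),.125)[:2].round(4) for p in[(183,148),(254,239),(142,288),(76,196)]])
print("mouth side",onz(s,*S(257,179),.125), onz(s,*S(257,179),.12))
print("corner mean",np.mean([onz(s,*S(*p),.125)[:2] for p in[(183,148),(254,239),(142,288),(76,196)]],0))
E
```

```text
lid side [0.48764552 0.00626367 0.141     ] exp px [282.80612301 206.44680758]
tub corners [array([0.5203, 0.086 ]), array([ 0.5654, -0.0353]), array([ 0.4569, -0.0738]), array([0.4121, 0.0427])]
mouth side [0.5822258  0.03547379 0.125     ] [0.58325502 0.03977372 0.12      ]
corner mean [0.48868701 0.00488393]
```

Call:
{"fn": "move_arm", "kwargs": {
  "moves": [
    [[-0.002,-0.004,-0.015,0,0],[-0.004,-0.007,-0.029,0,0],[-0.004,-0.007,-0.029,0,0],[-0.011,-0.01,-0.036,0,0],[-0.018,-0.012,-0.042,0,0]]
  ]
}}

```text
clock: 11.7
eef_pos: [0.6786, 0.0749, 0.2094]
tool_rot: [-0.175, 0.985, -0.0, 0.001]
ft_force: [-0.3, -0.8, -1.4]
grip_width: 0.015
grasp_force: 76.8
```

Call:
{"fn": "move_arm", "kwargs": {
  "moves": [
    [[-0.004,-0.001,-0.003,0,0],[-0.007,-0.003,-0.006,0,0],[-0.011,-0.004,-0.01,0,0],[-0.014,-0.005,-0.013,0,0],[-0.014,-0.005,-0.013,0,0]]
  ]
}}

```text
clock: 12.32
eef_pos: [0.6637, 0.0695, 0.1941]
tool_rot: [-0.175, 0.985, -0.0, -0.001]
ft_force: [-3.8, -1.9, 1.9]
grip_width: 0.0149
grasp_force: 77.0
```

Call:
{"fn": "move_arm", "kwargs": {
  "moves": [
    [[-0.001,0,0.001,0,0],[-0.002,-0.001,0.002,0,0],[-0.003,-0.001,0.004,0,0],[-0.003,-0.001,0.004,0,0],[-0.003,-0.001,0.004,0,0]]
  ]
}}

```text
clock: 12.95
eef_pos: [0.6623, 0.0693, 0.1983]
tool_rot: [-0.175, 0.985, 0.0, 0.0]
ft_force: [-0.3, -0.0, -1.8]
grip_width: 0.0148
grasp_force: 76.8
```

Call:
{"fn": "move_arm", "kwargs": {
  "moves": [
    [[-0.004,-0.001,-0.003,0,0],[-0.007,-0.003,-0.006,0,0],[-0.011,-0.004,-0.01,0,0],[-0.014,-0.005,-0.013,0,0],[-0.014,-0.005,-0.013,0,0]]
  ]
}}

```text
clock: 13.58
eef_pos: [0.651, 0.0649, 0.1876]
tool_rot: [-0.175, 0.985, 0.0, 0.005]
ft_force: [5.6, 2.3, 3.3]
grip_width: 0.015
grasp_force: 77.3
```

```bash
python3 - <<'E'
from h import *
s=cam("side");np.save("s6.npy",s,allow_pickle=True)
a=s["color"][150:240,280:370,::-1]
cv2.imwrite("pics/g6.png",cv2.resize(a,None,fx=6.5,fy=6.5,interpolation=cv2.INTER_CUBIC))
o=monitor.get_obs();g=o["eef_pos"]+[0,0,.019];h=np.array([.939,.3437,0]);print(g)
f=lambda p:(proj(s,p)-[280,150])*6.5
print(f(g),f(g-h*.104-[0,0,.0953]),f(g-h*.037-[0,0,.036]),f([.583,.041,.125]))
E
```

```text
[0.65098498 0.06496827 0.20655206]
[383.00943489 120.56418571] [165.97588938 360.57306876] [304.07727704 210.9484192 ] [228.94133241 311.02505933]
```

View pics/g6.png

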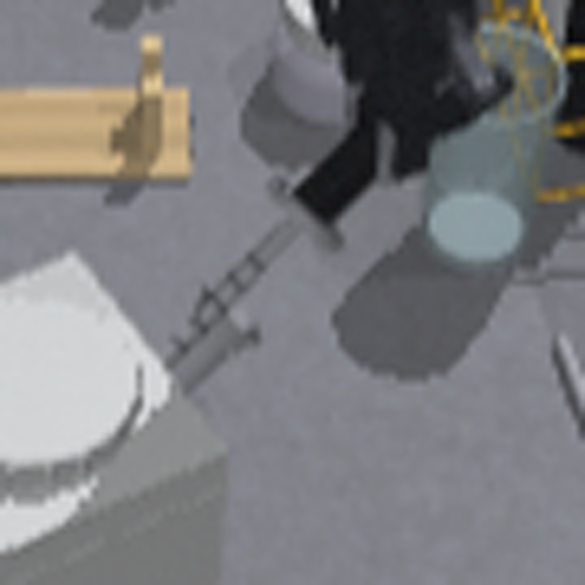

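The crop shows the rod coming down from the collar (315,215) to the upper edge of the mouth (rim from about (205,290) to (258,340)). It's unclear whether the rod goes inside or passes behind. The picture allowance is used up, so I'll compare with the earlier frame numerically.

```bash
python3 - <<'E'
from h import *
a=np.load("s5.npy",allow_pickle=True).item()["color"].astype(int);b=np.load("s6.npy",allow_pickle=True).item()["color"].astype(int)
A=a.mean(2);B=b.mean(2);
print("cols",list(range(300,332)))
for r in range(184,214): print(r,"A"," ".join("%3d"%x for x in A[r,300:328])," | "," ".join("%4d"%x if abs(x)>14 else "   ." for x in (B-A)[r,300:328]))
E
```

```text
cols [300, 301, 302, 303, 304, 305, 306, 307, 308, 309, 310, 311, 312, 313, 314, 315, 316, 317, 318, 319, 320, 321, 322, 323, 324, 325, 326, 327, 328, 329, 330, 331]
184 A 139 136 135 136 134 135 135 134 133 136 133 135 137 137 136 134 135 136 133 130 122 123 134 133 133 134 135 123  |     .    .    .    .    .    .    .    .    .    .    .    .    .    .    .    .    .    .    .    .    .    .    .  -17  -24  -14  -18    .
185 A 136 136 136 138 135 135 136 134 133 135 135 135 136 138 138 134 134 136 135 134 134 134 134 134 133 134 133 122  |     .    .    .    .    .    .    .    .    .    .    .    .    .    .    .    .    .    .    .    .    .    .  -25  -17  -15  -20    .    .
186 A 133 134 135 135 134 136 138 134 133 134 135 134 137 138 137 134 135 138 138 134 135 132 134 131 132 134 132 126  |     .    .    .    .    .    .    .    .    .    .    .    .    .    .    .    .    .    .    .    .    .  -28  -18    .  -19  -16    .    .
187 A 132 133 136 133 136 138 139 136 135 134 134 134 138 135 135 134 135 140 138 134 135 136 134 133 133 134 130 133  |     .    .    .    .    .  
[... 6225 characters left out ...]
 132 133 136 135 136 138 136 135  |     .    .    .    .    .  -23  -71  -72  -60  -15    .    .    .    .    .    .    .    .    .    .    .    .    .    .    .    .    .    .
212 A 134 117 211 211 212 212 212 211 212 187 142 125 125 126 124 126 133 132 135 135 130 132 136 136 135 136 135 136  |     .    .    .  -22  -22  -72  -73  -70  -71  -51  -16    .    .    .    .    .    .    .    .    .    .    .    .    .    .    .    .    .
213 A 117 161 212 212 212 212 212 212 212 211 187 136 126 126 124 128 130 131 135 136 132 133 135 135 135 135 133 133  |     .    .    .  -71  -73  -72  -72  -72  -72  -72  -50    .    .    .    .    .    .    .    .    .    .    .    .    .    .    .    .    .
```

The difference map shows changed pixels running on over the tube to the tub wall, so the rod is lying on top of the tube and not in it. The side camera reads about 2 px low: it makes both the lid and the mouth come out too low. The real tip is therefore about 8 mm higher than I took it. I'll withdraw and come in lower.

Call:
{"fn": "move_arm", "kwargs": {
  "moves": [
    [[0.025,0.009,0.025,0,0],[0.05,0.02,0.045,0,0],[0.051,0.024,0.045,0,0],[0.051,0.024,0.025,0,0],[0.051,0.024,0.022,0,0]]
  ]
}}

```text
clock: 14.25
eef_pos: [0.6966, 0.0877, 0.2042]
tool_rot: [-0.175, 0.985, 0.0, -0.003]
ft_force: [0.2, -0.5, -1.0]
grip_width: 0.0149
grasp_force: 76.8
```

Call:
{"fn": "move_arm", "kwargs": {
  "moves": [
    [[-0.004,-0.001,-0.003,0,0],[-0.007,-0.003,-0.006,0,0],[-0.011,-0.004,-0.01,0,0],[-0.014,-0.005,-0.013,0,0],[-0.018,-0.007,-0.016,0,0]]
  ]
}}

```text
clock: 14.88
eef_pos: [0.6808, 0.081, 0.1912]
tool_rot: [-0.175, 0.985, -0.0, 0.0]
ft_force: [0.3, -0.2, -1.1]
grip_width: 0.015
grasp_force: 76.8
```

Call:
{"fn": "move_arm", "kwargs": {
  "moves": [
    [[-0.004,-0.001,-0.003,0,0],[-0.007,-0.003,-0.006,0,0],[-0.011,-0.004,-0.01,0,0],[-0.011,-0.004,-0.01,0,0],[-0.011,-0.004,-0.01,0,0]]
  ]
}}

```text
clock: 15.5
eef_pos: [0.6701, 0.0771, 0.1814]
tool_rot: [-0.175, 0.985, 0.0, 0.0]
ft_force: [0.1, -0.1, -0.6]
grip_width: 0.0149
grasp_force: 76.8
```

Call:
{"fn": "move_arm", "kwargs": {
  "moves": [
    [[-0.004,-0.001,-0.003,0,0],[-0.007,-0.003,-0.006,0,0],[-0.011,-0.004,-0.01,0,0],[-0.014,-0.005,-0.013,0,0],[-0.014,-0.005,-0.013,0,0]]
  ]
}}

```text
clock: 16.12
eef_pos: [0.6554, 0.0719, 0.1679]
tool_rot: [-0.175, 0.985, 0.0, -0.0]
ft_force: [0.2, -0.4, -0.4]
grip_width: 0.015
grasp_force: 76.8
```

Call:
{"fn": "move_arm", "kwargs": {
  "moves": [
    [[-0.001,0.002,0,0,0],[-0.001,0.004,0,0,0],[-0.002,0.006,0,0,0],[-0.002,0.006,0,0,0]]
  ]
}}

```text
clock: 16.62
eef_pos: [0.6551, 0.0765, 0.1686]
tool_rot: [-0.175, 0.985, -0.002, 0.001]
ft_force: [2.6, -5.1, -2.5]
grip_width: 0.0145
grasp_force: 76.8
```

Call:
{"fn": "move_arm", "kwargs": {
  "moves": [
    [[0.002,-0.006,0,0,0],[0.004,-0.012,0,0,0],[0.004,-0.012,0,0,0]]
  ]
}}

```text
clock: 17.0
eef_pos: [0.6578, 0.0673, 0.168]
tool_rot: [-0.175, 0.985, 0.002, -0.0]
ft_force: [0.7, 4.2, -3.2]
grip_width: 0.0148
grasp_force: 76.6
```

Call:
{"fn": "move_arm", "kwargs": {
  "moves": [
    [[-0.002,0.005,0,0,0],[-0.009,0.002,-0.006,0,0],[-0.013,0.001,-0.01,0,0],[-0.017,-0.001,-0.013,0,0],[-0.02,-0.002,-0.016,0,0]]
  ]
}}

```text
clock: 17.62
eef_pos: [0.6378, 0.0638, 0.1523]
tool_rot: [-0.175, 0.985, -0.0, 0.0]
ft_force: [0.5, 0.7, -0.9]
grip_width: 0.0147
grasp_force: 76.7
```

Call:
{"fn": "move_arm", "kwargs": {
  "moves": [
    [[-0.004,-0.001,-0.003,0,0],[-0.007,-0.003,-0.006,0,0],[-0.011,-0.004,-0.009,0,0],[-0.011,-0.004,-0.009,0,0]]
  ]
}}

```text
clock: 18.12
eef_pos: [0.6266, 0.0599, 0.143]
tool_rot: [-0.175, 0.985, 0.0, -0.0]
ft_force: [-0.8, -1.0, -2.5]
grip_width: 0.0148
grasp_force: 76.6
```

Call:
{"fn": "move_arm", "kwargs": {
  "moves": [
    [[-0.003,-0.001,-0.003,0,0],[-0.006,-0.002,-0.005,0,0],[-0.009,-0.003,-0.008,0,0],[-0.009,-0.003,-0.008,0,0]]
  ]
}}

```text
clock: 18.62
eef_pos: [0.6227, 0.0585, 0.1397]
tool_rot: [-0.175, 0.984, 0.0, 0.007]
ft_force: [7.0, 3.7, 8.9]
grip_width: 0.0149
grasp_force: 78.3
```

Call:
{"fn": "move_arm", "kwargs": {
  "moves": [
    [[-0.003,-0.001,-0.003,0,0],[-0.004,-0.001,-0.004,0,0],[-0.004,-0.001,-0.004,0,0],[-0.004,-0.001,-0.004,0,0]]
  ]
}}

```text
clock: 19.12
eef_pos: [0.6228, 0.0584, 0.1395]
tool_rot: [-0.176, 0.984, 0.0, 0.012]
ft_force: [9.3, 5.0, 16.4]
grip_width: 0.0151
grasp_force: 79.5
```

Call:
{"fn": "move_arm", "kwargs": {
  "moves": [
    [[0.018,0.0065,0.017,0,0],[0.036,0.013,0.033,0,0],[0.054,0.0195,0.049,0,0],[0.072,0.026,0.064,0,0],[0.088,0.032,0.078,0,0]]
  ]
}}

```text
clock: 19.75
eef_pos: [0.7021, 0.0881, 0.2094]
tool_rot: [-0.175, 0.985, -0.0, -0.001]
ft_force: [0.2, 0.4, -1.0]
grip_width: 0.0149
grasp_force: 76.5
```

Call:
{"fn": "move_arm", "kwargs": {
  "moves": [
    [[0,0,0.03,0,0],[-0.01,-0.015,0.05,-8,0],[-0.035,-0.04,0.05,-18,0],[-0.065,-0.065,0.05,-28,0],[-0.09,-0.09,0.05,-38,0]]
  ]
}}

```text
clock: 20.38
eef_pos: [0.6103, -0.0028, 0.259]
tool_rot: [0.158, 0.987, -0.0, -0.001]
ft_force: [0.1, -0.9, -0.9]
grip_width: 0.0148
grasp_force: 76.8
```

Call:
{"fn": "move_arm", "kwargs": {
  "moves": [
    [[-0.02,-0.02,0,-10,0],[-0.04,-0.04,0,-20,0],[-0.06,-0.06,0,-30,0],[-0.08,-0.08,0,-40,0],[-0.089,-0.089,0,-50,0]]
  ]
}}

```text
clock: 21.0
eef_pos: [0.5212, -0.092, 0.2592]
tool_rot: [0.561, 0.828, -0.001, -0.0]
ft_force: [0.0, 0.1, -1.6]
grip_width: 0.0153
grasp_force: 76.8
```

```bash
python3 - <<'E'
from h import *
o=monitor.get_obs();q=o["tool_rot"];y=R.from_quat(q).as_matrix()[:,1];print(o["eef_pos"],np.degrees(np.arctan2(y[1],y[0]))-90,o["joint_pos"])
E
```

```text
[ 0.52123779 -0.09199389  0.25923689] -68.2421341883383 [-1.74355549e-01  2.90717710e-01  1.44364753e-01  1.42564900e+00
 -5.87123102e-04  1.01669482e+00]
```

Call:
{"fn": "move_arm", "kwargs": {
  "moves": [
    [[0,0,-0.02,0,0],[0,0,-0.035,0,0],[0.002,-0.006,-0.048,0,0],[0.005,-0.013,-0.06,0,0],[0.005,-0.013,-0.06,0,0]]
  ]
}}

```text
clock: 21.62
eef_pos: [0.5278, -0.1045, 0.1986]
tool_rot: [0.558, 0.83, -0.0, -0.001]
ft_force: [-1.5, -0.0, 1.4]
grip_width: 0.0151
grasp_force: 75.7
```

Call:
{"fn": "move_arm", "kwargs": {
  "moves": [
    [[0.002,-0.005,-0.011,0,0],[0.004,-0.01,-0.023,0,0],[0.005,-0.013,-0.034,0,0],[0.006,-0.016,-0.046,0,0],[0.006,-0.016,-0.046,0,0]]
  ]
}}

```text
clock: 22.25
eef_pos: [0.5341, -0.12, 0.1525]
tool_rot: [0.558, 0.83, 0.0, -0.0]
ft_force: [1.6, -0.8, 2.9]
grip_width: 0.0147
grasp_force: 71.8
```

Call:
{"fn": "move_arm", "kwargs": {
  "moves": [
    [[0,-0.001,-0.008,0,0],[0.001,-0.002,-0.016,0,0],[0.001,-0.002,-0.022,0,0],[0.001,-0.002,-0.024,0,0],[0.001,-0.002,-0.024,0,0]]
  ]
}}

```text
clock: 22.88
eef_pos: [0.5348, -0.1218, 0.1292]
tool_rot: [0.558, 0.83, -0.0, -0.0]
ft_force: [0.5, -2.1, 4.4]
grip_width: 0.0145
grasp_force: 71.7
```

Call:
{"fn": "move_arm", "kwargs": {
  "moves": [
    [[0,0,0.03,0,0],[0,-0.02,0.06,0,0],[-0.01,-0.06,0.06,0,0],[-0.02,-0.12,0.06,0,0],[-0.02,-0.12,0.06,0,0]]
  ]
}}

```text
clock: 23.5
eef_pos: [0.5131, -0.2452, 0.188]
tool_rot: [0.56, 0.828, -0.001, -0.001]
ft_force: [0.6, 0.4, -1.2]
grip_width: 0.0146
grasp_force: 70.9
```

```bash
python3 - <<'E'
from h import *
o=monitor.get_obs();g=o["eef_pos"]+[0,0,.019];y=R.from_quat(o["tool_rot"]).as_matrix()[:,1];yaw=np.degrees(np.arctan2(y[1],y[0]))-90;print(o["eef_pos"],yaw)
h=np.array([np.cos(np.radians(yaw)),np.sin(np.radians(yaw)),0])
for n in("side","top"):
    c=cam(n);np.save("f_"+n+".npy",c,allow_pickle=True)
    for a in(-8,0,8):
        A=np.radians(a);print(n,a,"tip",proj(c,g-h*.141*np.cos(A)-[0,0,.141*np.sin(A)]).round(1),"collar",proj(c,g-h*.051*np.cos(A)-[0,0,.051*np.sin(A)]).round(1))
E
```

```text
[ 0.51310943 -0.2451519   0.18804259] -68.15071900206875
side -8 tip [280.2 223.6] collar [299.4 252. ]
side 0 tip [280.1 228.2] collar [299.3 253.6]
side 8 tip [280.5 233.4] collar [299.4 255.4]
top -8 tip [336.2 209.4] collar [369.4 195.1]
top 0 tip [334.7 210.2] collar [368.6 195.5]
top 8 tip [334.3 210.5] collar [368.3 195.7]
```

Call:
{"fn": "move_arm", "kwargs": {
  "moves": [
    [[0.01,-0.03,0,10,0],[0.02,-0.05,0,20,0],[0.03,-0.07,0,30,0],[0.04,-0.07,0,40,0],[0.05,-0.07,0,50,0]]
  ]
}}

```text
clock: 24.22
eef_pos: [0.5654, -0.31, 0.1884]
tool_rot: [0.151, 0.989, 0.001, -0.001]
ft_force: [0.0, -0.2, -1.5]
grip_width: 0.0149
grasp_force: 70.9
```

Call:
{"fn": "move_arm", "kwargs": {
  "moves": [
    [[0.005,0,-0.01,9,0],[0.011,0,-0.02,18,0],[0.011,0,-0.035,18,0],[0.011,0,-0.045,18,0],[0.011,0,-0.045,18,0]]
  ]
}}

```text
clock: 24.85
eef_pos: [0.575, -0.311, 0.1427]
tool_rot: [-0.001, 1.0, 0.001, -0.001]
ft_force: [0.2, -0.0, -0.9]
grip_width: 0.0149
grasp_force: 70.9
```

```bash
python3 - <<'E'
from h import *
o=monitor.get_obs();g=o["eef_pos"]+[0,0,.019];y=R.from_quat(o["tool_rot"]).as_matrix()[:,1];yaw=np.degrees(np.arctan2(y[1],y[0]))-90;print(o["eef_pos"],yaw)
h=np.array([np.cos(np.radians(yaw)),np.sin(np.radians(yaw)),0])
c=cam("side");np.save("f2.npy",c,allow_pickle=True);s0=np.load("s0.npy",allow_pickle=True).item()
A=np.radians(0);P=lambda l:proj(c,g-h*l);print("grip",P(0),"collar",P(.051),"tip",P(.141))
for a in(-8,8):print(a,proj(c,g-h*.141*np.cos(np.radians(a))-[0,0,.141*np.sin(np.radians(a))]))
d=np.abs(c["color"].astype(int)-s0["color"].astype(int)).sum(2)
x0=int(P(.141)[0]);x1=int(P(.03)[0]);
for u in range(x0-6,x1+1,2):
    v0=int(P(.141)[1]+(u-x0)/(x1-x0)*(P(.03)[1]-P(.141)[1]))
    r=[v for v in range(v0-13,v0+14) if d[v,u]>40];print(u,v0,r[:1],r[-1:],len(r),np.mean(r) if r else None)
E
```

```text
[ 0.57503002 -0.31100928  0.14270734] 0.12370501172334514
grip [341.84022559 299.50582784] collar [320.32225407 302.6794776 ] tip [281.93368808 308.34134321]
-8 [282.39828092 303.94925538]
8 [282.64458884 312.45061725]
275 309 [318] [322] 2 320.0
277 308 [] [] 0 None
279 308 [318] [321] 2 319.5
281 308 [321] [321] 1 321.0
283 308 [309] [321] 4 315.0
285 307 [309] [311] 2 310.0
287 307 [309] [311] 2 310.0
289 307 [309] [311] 2 310.0
291 306 [308] [311] 3 309.6666666666667
293 306 [307] [311] 5 309.0
295 306 [308] [310] 2 309.0
297 306 [307] [310] 3 308.6666666666667
299 305 [307] [310] 3 308.6666666666667
301 305 [309] [309] 1 309.0
303 305 [305] [309] 5 307.0
305 304 [306] [309] 3 307.6666666666667
307 304 [306] [308] 2 307.0
309 304 [306] [308] 3 307.0
311 303 [305] [307] 2 306.0
313 303 [307] [307] 1 307.0
315 303 [304] [304] 1 304.0
317 303 [303] [306] 4 304.5
319 302 [297] [307] 11 302.0
321 302 [299] [312] 10 306.4
323 302 [298] [312] 14 304.85714285714283
325 301 [298] [308] 11 303.0
327 301 [298] [308] 11 303.0
329 301 [297] [307] 11 302.0
```

```bash
python3 - <<'E'
from h import *
o=monitor.get_obs();print(o["joint_vel"].round(4),o["grasp_force"],o["grip_width"])
print(job.job_done())
E
```

```text
[-0.0035 -0.0105  0.0251  0.0039 -0.0017 -0.0057] 70.88845610618591 0.014939494711046613
the job is handed in; nothing more can be done
None
```

I handed the job in after 24.9 s, with no verdict returned: by the force readings the lid was pressed home and the rod went in to its collar and came out (first try missed, landing on top of the tube); by the last camera check the gauge is held about level, its tip about 16 cm up and 4 mm from the plate's centre.

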